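Set the till tablet's stand and press the tablet home

ROBOT

A 7-joint arm with a two-finger parallel gripper is mounted at the origin on a cart in front of the work surface, level with it; the furniture and walls round the work are solid. World frame = base frame: x ahead of the robot, y to its left, z up, the work surface at z = 0. Lengths are in m, angles in rad, forces in N, time in s.
With the tool pointing down it reaches from about 0.425 to 0.875 m from the base axis. Payload 9.9 kg.
Tool frame: the origin (TCP) lies midway between the tips of the shut fingers; the grasp point (between the pads) lies 19 mm behind it (grasp_offset is the distance from the TCP to the grasp point, in m); z points along the fingers, y is the line along which they close (so a half turn about z gives the same grasp; the last joint's range is limited). The gripper opens to 85 mm and grips with 20 to 120 N. Pads are 22 mm wide; open, the fingers measure 114 mm over their backs; the gripper's body (76 mm by 85 mm) begins 54 mm behind the grasp point. The pads swing forward as they close: fully open they stand 13 mm farther back than shut.
Start: joints at [-1.272, 0.576, 0.025, 1.437, -0.015, 1.129, -0.057], TCP at [0.252, 0.626, 0.196] pointing down, gripper open.
Joint ranges: [-2.76, 2.76], [-0.34, 2.15], [-1.52, 1.57], [0.19, 2.46], [-1.09, 4.23], [0.17, 1.99], [-2.82, 2.82]. Speed limits (rad/s): [2.22, 2.22, 3.01, 3.01, 3.14, 3.14, 3.14].

INTERFACE

Orientations are given as a unit quaternion [w, x, y, z].
In Python, from plant import * gives the robot as it stands. The module is installed in compiled form; this text tells all that it offers.
- The arm moves only by the tool step_arm, never from a script. Its argument "series" is a list of rows, each a list of 6 numbers: the shift along the tool's x, y, z in units of 25 mm (1.0 is 25 mm), then the turn, a rotation vector about the tool's x, y, z in degrees. A call has 1 to 8 rows; each row is the pose to reach, as a shift and turn from the pose commanded when the call began, along the tool's axes at that moment; what a row does not reach only later rows make up. A row lasts 1/12 s, in which the tool goes at most 41.7 mm and 7.16 degrees, less where a joint would pass 70% of its speed; a pose out of reach is approached as far as the arm can. A call with a gripper value outside its range is refused whole. "jaw" is the closure, from 0 (fully open) to 1 (shut), set as the call begins (left out, the last holds). The fingers move at their own pace and stop on an object; "grip_force" is the grip in N (left out, the last holds). Time passes only in rows, so rows that repeat a pose let the fingers close. It gives the time, the measured TCP pose, the force, the opening and the grip force at its end, in the units of the state.
- read_state(): the state, without advancing time (a new reading comes with each control period).
- camera(name): name is "side" or "top" or "wrist"; returns a dict with "img" (480x640x3 uint8, red, green, blue), "fx", "fy", "cx", "cy" (pixels), "R" (3x3) and "t" (3): a world point X has camera coordinates R X + t. Camera axes: x right, y down, z forward; pixel columns grow to the right and rows downward; lengths in m; the calibration is good to about 2 mm. The wrist camera is an equidistant fisheye: a pixel r from the principal point sees the ray r / f radians off the axis. A picture is of the moment at which its call begins. There is no depth.
- job_done(): hands the job in; it is judged then, once.
The state is a dict: "clock": time; "joint_pos": joint angles; "joint_vel": joint speeds; "joint_efforts": joint torques, N m; "position": TCP position; "ee_rot": TCP orientation; "contact_force": force on the tool from outside, world axes, zero at the start; "moment": the same for the moment, N m; "opening": opening from 0.0 (shut) to 1.0 (fully open); "finger_force": force on a finger pad.
Only numpy, scipy, OpenCV 4.12 (cv2) and the standard library are available. Lean on these libraries where they do the work, as an engineer would, in place of code of your own. Each camera call takes 0.05 s, during which the arm holds its last target. There are 200 camera calls.

TASK

Set up the till tablet on its stand: swivel the stand until the pointer rib on its turntable lines up with the rib on the fixed base, and raise the drooping screen until it leans back 25 degrees from upright, moving it by the grey lug behind its top edge so that the tablet does not slide down yet. Then press the tablet, which stands a little proud, fully home in its holder, gently and without losing those two settings. Leave the things lying round the stand where they are.

Things in the scene. Friction and masses are not known exactly. Their poses are not given: they have to be found in the camera images.
- stand: fixed base of the tablet stand: grey round disc, 150 mm across, 16 mm high (place and yaw vary). Origin: centre of its underside; z up, the swivel axis. Its -x side, towards the robot, is the front and carries a small raised aluminium rib (14 mm, radial) on the rim.
- turntable (a joint): swivel of the black turntable (112 mm disc on the base, two cheeks carrying the holder), rad. 0: its aluminium pointer rib is in line with the base's rib and the screen faces the base's -x. Positive: counter-clockwise from above. Starts anywhere up to 0.6 either way; stops at +-1.2. Stiff, 0.3 N m of friction; stays where it is left.
- holder (a joint): tilt of the holder with the tablet, rad: 0 upright, positive leaning back (top edge away from the front); 25 degrees = 0.436. Starts at 0.75 to 0.95; stops at 0 and 1.2. 0.3 N m of friction: stays where left, but turns under about 1.5 N square to the screen at its top edge. Raise it along the arc about the hinge: a level pull jams by friction.
- tablet: dark tablet 170 wide, 112 tall, 12 mm thick, between the rails, screen to the front. Origin: middle of its lower edge, in mid-thickness (that plane holds the hinge axis); z up the screen. Slides only along z: starts 6 to 9 mm above the ledge, home on the ledge, top flush with the rails' ends. 12 to 15 N moves it; stays where left; pulling its top edge forward drives it down.
- tablet_top (a point): middle of the tablet's top edge (centre of its 12 mm thickness), 112 mm above the tablet's origin along its z; axes as the tablet's.
- home_mark (a point): point fixed to the holder, 124 mm from the hinge axis along the screen, level with the rails' ends: where tablet_top lies when the tablet is home. Axes: x out of the back, y along the width, z up the screen.
- stamp: loose wooden stamp with black knob, 28 x 44 x 55 mm, standing beside the stand; leave alone. Origin: centre of its underside.
- marker_0: loose purple marker, 132 mm long, 16 mm thick, lying behind the stand along its own y; leave alone. Origin: centre of its underside.
- awl: loose awl with wooden handle, 146 mm long, 26 mm thick, lying along its own y to the left of the stand; leave alone. Origin: centre of its underside.
- tube_lay_1: loose clear tube of red buttons, 143 mm long, 27 mm thick, lying along its own y behind the stand; leave alone. Origin: centre of its underside.
- hinge (a point): centre of the tilt hinge, on the swivel axis 65 mm above the table. Fixed to the holder; y is the hinge axis (along the width), x out of the back, z up the screen. Grey holder: ledge under the tablet, back plate (150 mm wide, up to z = 88 mm, rear face at x = 13 mm), side rails 6 mm thick, 22 mm deep, outer faces at y = +-93 mm, z = 8 to 124 mm.
- lug_top (a point): top middle of the lug, a grey tongue on the holder's back for pulling and turning it: 40 mm wide, 8 mm thick, rising behind the tablet, 26 mm clear of its back, higher than its top edge. In the hinge's axes: this point at x = 36, z = 146 mm; front face x = 32, rear face x = 40, sides y = +-20, joined to the back plate by a bridge at z = 62 to 82 mm. Axes as the hinge's.

How it is judged:
On the way, in this order (a step that is already met when the one before it is completed fails the run):
1. the ribs line up (within 5 degrees) and the screen leans back 25 degrees (within 5), the tablet not yet home (value of joint turntable between -0.09 and 0.09 rad and value of joint holder between 0.349 and 0.524 rad and z of tablet_top in the frame of home_mark above 0.003 m), for 0.2 s.
2. the tablet is pressed home (z of tablet_top in the frame of home_mark below 0.002 m), for 0.2 s.
At the end, for the whole second after the job is handed in: The pointer rib is in line with the base's rib within 5 degrees, the screen leans back 25 degrees within 5, and the tablet is home on its ledge within 2 mm (value of joint turntable between -0.09 and 0.09 rad and value of joint holder between 0.349 and 0.524 rad and z of tablet_top in the frame of home_mark below 0.002 m); the robot touches nothing.
It fails at once if the tablet is pressed with more than 40 N (contact force between tablet and the arm above 40 N or contact force between tablet and the fingers above 40 N).
It fails at once if one of the loose things round the stand is shifted by more than 30 mm (distance of any of stamp, marker_0, awl, tube_lay_1 from where it was at the start of the episode above 0.03 m).
It also fails if it takes over 58 s, if anything falls off the work surface, if the arm or the gripper's body presses on something with over 40 N, if the wrist force passes 120 N, or if a joint passes its speed limit or range.

## Working session

There is one attempt and no reset: what is moved stays moved. The work goes in short steps, Python scripts to look and compute and a tool call to move; the robot and the scene stay as the last step left them, time stands still between calls to the robot, and variables do not carry over. Pictures are saved under pics/ and viewed, at most 10 in all, crops included, and the job is handed in when it is done.

Besides the shell and the picture viewer there is one more tool, called after ">>>" as name(argument=value, ...) on one line, values as JSON. step_arm: Moves the arm, as the interface text tells. Its arguments: {"type":"object","properties":{"series":{"type":"array"},"jaw":{"type":"number"},"grip_force":{"type":"number"}},"required":["series"]}

```bash
mkdir -p pics; python3 - <<'E'
from plant import *
import cv2,numpy as np,json
s=read_state()
print(s['clock'],s['position'],s['ee_rot'],s['contact_force'],s['opening'])
for n in ['side','top']:
    c=camera(n); cv2.imwrite(f'pics/{n}0.png',c['img'][:,:,::-1])
    json.dump({k:np.array(c[k]).tolist() for k in ['fx','fy','cx','cy','R','t']},open(n+'.json','w'))
    R=np.array(c['R']);print(n,c['fx'],c['cx'],c['cy'],'pos',-R.T@np.array(c['t']),'fwd',R[2])
E
```

```text
0.0 [0.25192907 0.62566751 0.19534614] [-1.18359815e-04  1.90214301e-01  9.81742244e-01 -8.19881870e-04] [-0.34933036 -0.2111453   0.26074339] 1.0041804897063908
side 600.529094585763 326.8329210032322 235.30549931465566 pos [0.4750132  0.48573843 0.66992429] fwd [ 0.09217064 -0.76315803 -0.63960487]
top 492.05412655458576 326.3911593367361 233.31054146175785 pos [ 0.50274406 -0.17624582  1.00482388] fwd [ 0.04919815 -0.00249616 -0.99878592]
```

View pics/side0.png

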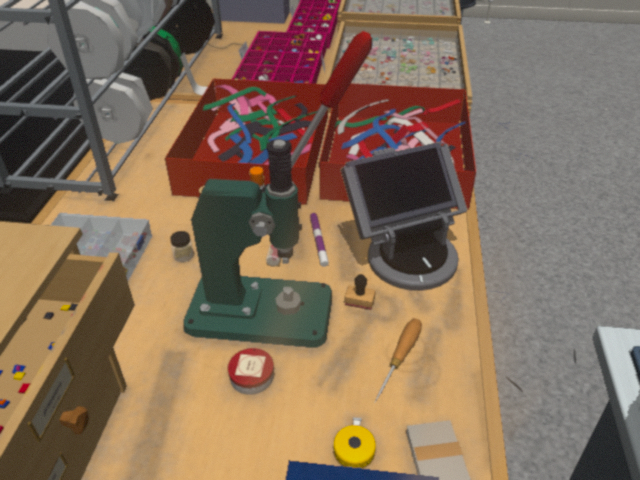

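View pics/top0.png

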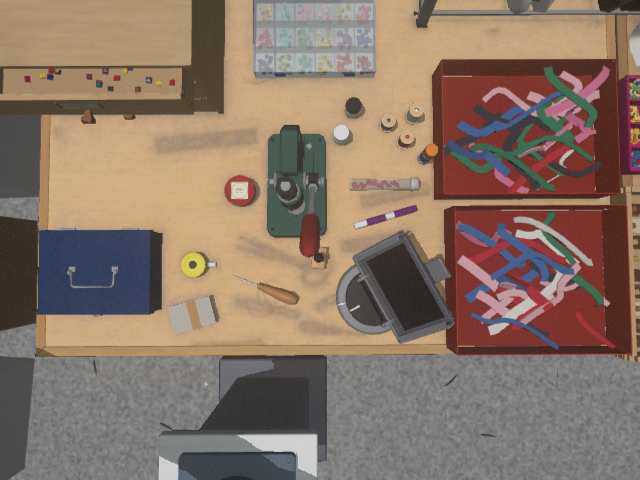

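The side view shows the stand at about (415,250), with its ribs near (427,262) and (432,278). In the top view the base is centred near (375,300) and the lug is at (437,268). I'll take enlarged crops for measuring.

```bash
cat > h.py <<'E'
import json,numpy as np,cv2
C={n:json.load(open(n+'.json')) for n in ['side','top']}
def ray(n,u,v):
    c=C[n];R=np.array(c['R']);d=R.T@np.array([(u-c['cx'])/c['fx'],(v-c['cy'])/c['fy'],1])
    return -R.T@np.array(c['t']),d/np.linalg.norm(d)
def proj(n,X):
    c=C[n];p=np.array(c['R'])@np.array(X)+c['t'];return np.array([c['cx']+c['fx']*p[0]/p[2],c['cy']+c['fy']*p[1]/p[2]])
def atz(n,u,v,z):
    o,d=ray(n,u,v);return o+d*(z-o[2])/d[2]
def tri(a,b):
    (o1,d1),(o2,d2)=ray('side',*a),ray('top',*b)
    t=np.linalg.lstsq(np.c_[d1,-d2],o2-o1,rcond=None)[0];p,q=o1+d1*t[0],o2+d2*t[1]
    return (p+q)/2,np.linalg.norm(p-q)
E
python3 - <<'E'
from h import *
for n,(x,y,w,h) in {'side':(330,135,150,155),'top':(325,220,140,135)}.items():
    im=cv2.imread(f'pics/{n}0.png')[y:y+h,x:x+w]
    im=cv2.resize(im,None,fx=4 if n=='top' else 3.8,fy=4 if n=='top' else 3.8,interpolation=cv2.INTER_CUBIC);cv2.imwrite(f'pics/{n}0c.png',im)
print(atz('top',345,300,.016),atz('top',375,300,.016), proj('top',[0,0,0]),proj('top',[.25,.63,.2]))
E
```

```text
[ 0.41782136 -0.21529685  0.016     ] [ 0.41753274 -0.27527522  0.016     ] [237.77745365 511.09808277] [-176.56917616  417.60839341]
```

View pics/side0c.png

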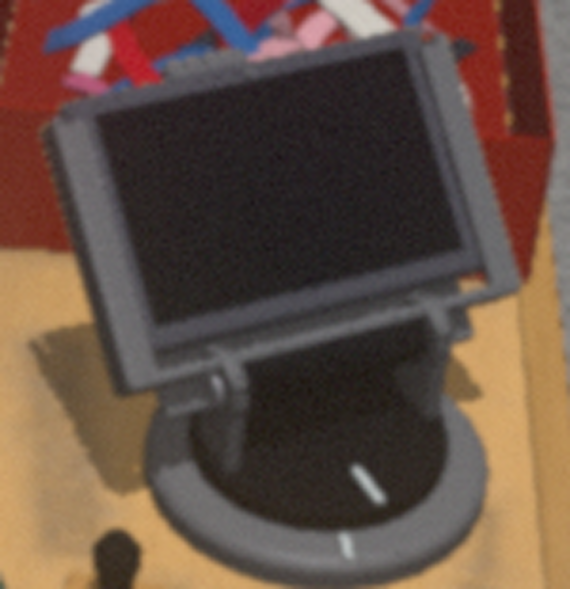

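View pics/top0c.png

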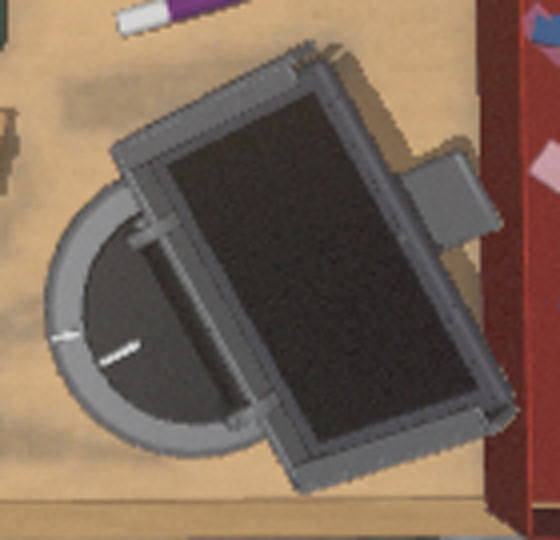

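The crops give clear keypoints. In the top crop the base rib runs (52,340)-(78,336), the pointer rib (102,361)-(138,345), and the lug top is at (462,152)/(502,222). I'll fit the stand model to them.

```bash
cat > fit.py <<'E'
from h import *
from scipy.optimize import least_squares
from scipy.spatial.transform import Rotation as Ro
def hol(p,q,lift=0):  # hinge frame pt -> world ; p=cx,cy,yaw,tt,tilt,slide
    return Ro.from_euler('z',p[2]+p[3]).apply(Ro.from_euler('y',p[4]).apply(q))+[p[0],p[1],.065]
def base(p,q): return Ro.from_euler('z',p[2]).apply(q)+[p[0],p[1],0]
def turn(p,q): return Ro.from_euler('z',p[2]+p[3]).apply(q)+[p[0],p[1],0]
E
cat > run1.py <<'E'
from fit import *
S=lambda x,y:(330+x/3.8,135+y/3.8)
T=lambda x,y:(325+x/4,220+y/4)
r=-9
obs=[('top',T(113,150),'h',[r,93,8]),('top',T(303,493),'h',[r,-93,8]),
('side',S(122,392),'h',[r,93,8]),('side',S(518,287),'h',[r,-93,8]),
('side',S(50,130),'h',[r,93,124]),('side',S(438,38),'h',[r,-93,124]),
('top',T(464,152),'h',[40,20,146]),('top',T(503,222),'h',[40,-20,146]),
('top',T(515,410),'h',[13,-93,124]),
('side',S(75,112),'t',[-6,85,112]),('side',S(415,30),'t',[-6,-85,112]),
('top',T(65,338),'b',[-67,0,19]),('side',S(346,545),'b',[-67,0,19]),
('top',T(120,353),'p',None),('side',S(367,484),'p',None)]
def pts(p,o):
    k,q=o[2],o[3]
    if k=='h':return hol(p,np.array(q)/1e3)
    if k=='t':return hol(p,np.array(q)/1e3+[0,0,.012+p[5]])
    if k=='b':return base(p,np.array([-p[7],0,.019]))
    return turn(p,np.array([-p[6],0,p[8]]))
def circ(p):
    a=np.linspace(0,2*np.pi,200);P=np.c_[p[0]+.075*np.cos(a),p[1]+.075*np.sin(a),0*a+.012]
    t=np.array([proj('top',x) for x in P]);return [t[:,0].min()-T(45,0)[0],t[:,1].max()-T(0,458)[1]]
f=lambda p:np.r_[np.concatenate([proj(o[0],pts(p,o))-o[1] for o in obs]),circ(p)]
s=least_squares(f,[.42,-.27,-1.35,.3,.85,.007,.043,.067,.022],loss='soft_l1')
p=s.x;print(p.round(4),np.degrees(p[2:5]).round(1));np.save('p.npy',p)
e=f(p)
for i,o in enumerate(obs):print(o[0],o[2:],e[2*i:2*i+2].round(1))
print(e[-2:])
print('lug',hol(p,[[.036,0,.146]]))
for n in ['side','top']:
    print(n,proj(n,base(p,[-.067,0,.019])))
# wooden bin wall
print('bin edge z? top rows',atz('top',447,270,.06),atz('top',447,270,0))
E
python3 run1.py
```

```text
[ 0.4217 -0.2693 -1.3835  0.3081  0.882   0.0033  0.0401  0.0642  0.0269] [-79.3  17.7  50.5]
top ('h', [-9, 93, 8]) [-1.8 -0.6]
top ('h', [-9, -93, 8]) [-1.4  1.1]
side ('h', [-9, 93, 8]) [ 1.6 -1.6]
side ('h', [-9, -93, 8]) [ 1.8 -0.8]
side ('h', [-9, 93, 124]) [-1.1 -2.8]
side ('h', [-9, -93, 124]) [ 0.6 -1.3]
top ('h', [40, 20, 146]) [-0.7 -2.2]
top ('h', [40, -20, 146]) [ 0.5 -0. ]
top ('h', [13, -93, 124]) [ 1.9 -1. ]
side ('t', [-6, 85, 112]) [-4.  -0.4]
side ('t', [-6, -85, 112]) [1.1 0.6]
top ('b', [-67, 0, 19]) [-0.7 -0.3]
side ('b', [-67, 0, 19]) [ 0.3 -0.9]
top ('p', None) [-0.3 -0.1]
side ('p', None) [-0.2 -0.1]
[-1.80697847  0.92517859]
lug [[ 0.48619464 -0.38858225  0.13000808]]
side [421.68774336 278.81591946]
top [339.14387563 304.47522202]
bin edge z? top rows [ 0.47784192 -0.40943009  0.06      ] [ 0.47626054 -0.4242382   0.        ]
```

```bash
python3 - <<'E'
from h import *
for nm,a,b in [('handle tip',(361,42),(309,222)),('handle tip2',(363,42),(310,250)),('ram top',(279,147),(289,190)),('stamp knob',(360,281),(319,258)),('bin corner near',(322,198),(447,207)),('bin2 corner',(474,197),(451,352))]:
    print(nm,*tri(a,b))
E
```

```text
handle tip [ 0.53029893 -0.15732677  0.41204274] 0.030759818963185605
handle tip2 [ 0.51234894 -0.1578447   0.4110157 ] 0.0008416301737936546
ram top [ 0.60386045 -0.12345968  0.29098691] 0.0049130445756812155
stamp knob [ 0.5026426  -0.16394546  0.04134254] 0.0014294569504384542
bin corner near [ 0.60009775 -0.42771575 -0.00429917] 0.010963471863639572
bin2 corner [ 0.3156474  -0.42308147  0.02573561] 0.0002485082135797456
```

```bash
cat > mv.py <<'E'
from plant import *
from fit import *
import sys
np.set_printoptions(suppress=True,precision=3)
def Rt(psi,L,flip=1):
    x=np.array([np.cos(psi),np.sin(psi),0]);y=flip*np.array([-np.sin(psi),np.cos(psi),0])
    z=-(np.sin(L)*x+np.cos(L)*np.array([0,0,1.]));return np.c_[np.cross(y,z),y,z]
def cur(s=None):
    s=s or read_state();q=s['ee_rot'];return np.array(s['position']),Ro.from_quat([q[1],q[2],q[3],q[0]]).as_matrix()
def delta(P0,R0,P,R): # row
    return np.r_[R0.T@(np.array(P)-P0)/.025,Ro.from_matrix(R0.T@R).as_rotvec(degrees=True)]
def show(wps):
    P0,R0=cur()
    for P,R in wps: print(delta(P0,R0,P,R).round(2).tolist())
E
python3 - <<'E'
from mv import *
p=np.load('p.npy');psi=p[2]+p[3]
P0,R0=cur();print(R0)
R1=Rt(psi,np.radians(0))
show([([.2,.45,.5],R0),([.45,.05,.5],R0),([.47,-.35,.45],R1)])
E
```

```text
[[-0.928  0.373 -0.   ]
 [ 0.373  0.928 -0.001]
 [-0.    -0.001 -1.   ]]
[-0.7, -7.31, -12.17, 0.0, 0.0, 0.0]
[-15.95, -18.42, -12.15, 0.0, 0.0, 0.0]
[-22.67, -32.96, -10.13, -0.08, 0.03, 39.69]
```

>>> step_arm(series=[[0,-0.5,-1.6,0,0,0],[-0.3,-2.5,-4,0,0,0],[-0.7,-7.3,-12,0,0,0],[-0.7,-7.3,-12,0,0,0],[-0.7,-7.3,-12,0,0,0],[-0.7,-7.3,-12,0,0,0],[-0.7,-7.3,-12,0,0,0],[-0.7,-7.3,-12,0,0,0]])

```text
clock: 0.77
position: [0.2028, 0.459, 0.4808]
ee_rot: [-0.0, 0.19, 0.982, -0.0]
contact_force: [0.9, 1.3, 1.0]
opening: 0.997
finger_force: 0.0
```

>>> step_arm(series=[[-15.2,-11.1,0,0,0,0],[-15.2,-11.1,0,0,0,0],[-15.2,-11.1,0,0,0,0],[-15.2,-11.1,0,0,0,0],[-15.2,-11.1,0,0,0,0],[-15.2,-11.1,0,0,0,0],[-15.2,-11.1,0,0,0,0],[-15.2,-11.1,0,0,0,0]])

```text
clock: 1.43
position: [0.3799, 0.1755, 0.4793]
ee_rot: [-0.0, 0.19, 0.982, 0.0]
contact_force: [1.4, 0.5, 0.7]
opening: 1.002
finger_force: 0.0
```

```bash
python3 - <<'E'
from mv import *
s=read_state();print(s['clock'],s['joint_pos'],cur())
p=np.load('p.npy');psi=p[2]+p[3]
show([([.45,.05,.5],cur()[1]),([.47,-.35,.5],Rt(psi,0))])
E
```

```text
1.4333 [-0.855  0.038  0.331  1.48  -0.013  1.626  0.663] (array([0.38 , 0.176, 0.479]), array([[-0.928,  0.373, -0.   ],
       [ 0.373,  0.928,  0.   ],
       [ 0.   ,  0.   , -1.   ]]))
[-4.48, -3.61, -0.83, 0.0, 0.0, 0.0]
[-11.19, -18.15, -0.84, 0.01, -0.01, 39.69]
```

>>> step_arm(series=[[-4,-5,-0.8,0,0,0],[-4,-5,-0.8,0,0,0],[-4,-5,-0.8,0,0,0],[-4,-5,-0.8,0,0,0],[-11,-18,-0.8,0,0,40],[-11,-18,-0.8,0,0,40],[-11,-18,-0.8,0,0,40],[-11,-18,-0.8,0,0,40]])

```text
clock: 2.1
position: [0.4436, -0.1432, 0.4994]
ee_rot: [0.0, 0.43, 0.903, 0.0]
contact_force: [0.8, 0.4, -1.0]
opening: 0.997
finger_force: 0.0
```

```bash
python3 - <<'E'
from mv import *
s=read_state();print(s['clock'],s['joint_pos'],cur())
p=np.load('p.npy');psi=p[2]+p[3]
show([([.45,-.35,.5],Rt(psi,0))])
E
```

```text
2.1 [-0.369  0.153  0.734  1.34  -0.103  1.686  1.029] (array([ 0.444, -0.143,  0.499]), array([[-0.631,  0.776,  0.   ],
       [ 0.776,  0.631,  0.   ],
       [-0.   ,  0.001, -1.   ]]))
[-6.58, -5.02, -0.03, 0.03, 0.0, 10.72]
```

>>> step_arm(series=[[-6.5,-5,0,0,0,10.7],[-6.5,-5,0,0,0,10.7],[-6.5,-5,0,0,0,10.7],[-6.5,-5,0,0,0,10.7],[-6.5,-5,0,0,0,10.7],[-6.5,-5,3,0,0,10.7],[-6.5,-5,4,0,0,10.7],[-6.5,-5,4,0,0,10.7]])

```text
clock: 2.77
position: [0.4487, -0.3462, 0.3939]
ee_rot: [-0.003, 0.511, 0.86, 0.0]
contact_force: [0.4, 0.4, -0.7]
opening: 1.001
finger_force: 0.0
```

```bash
python3 - <<'E'
from mv import *
s=read_state();print(s['clock'],s['joint_pos'],cur(),s['contact_force'])
c=camera('wrist');cv2.imwrite('pics/w1.png',c['img'][:,:,::-1])
json.dump({k:np.array(c[k]).tolist() for k in ['fx','fy','cx','cy','R','t']},open('w1.json','w'))
R=np.array(c['R']);print(c['fx'],c['cx'],c['cy'],-R.T@c['t'],R)
E
```

```text
2.7667 [ 0.069  0.388  0.812  1.374 -0.277  1.503  1.362] (array([ 0.449, -0.346,  0.394]), array([[-0.478,  0.879, -0.005],
       [ 0.878,  0.478,  0.003],
       [ 0.006, -0.003, -1.   ]])) [ 0.379  0.4   -0.724]
371.64829954431775 319.1930145265313 238.84888807014033 [ 0.419 -0.289  0.572] [[ 0.878  0.479 -0.004]
 [ 0.464 -0.848  0.256]
 [ 0.119 -0.227 -0.967]]
```

View pics/w1.png

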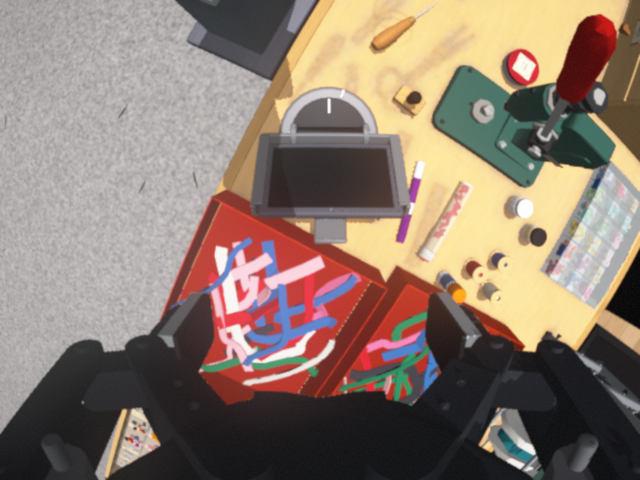

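The wrist view shows the stand square to the image, with the lug's top corners at about (314,243) and (347,242). I'll add these points to the fit.

```bash
cat >> h.py <<'E'
def projw(c,X):
    p=np.array(c['R'])@np.array(X)+c['t'];h=np.hypot(p[0],p[1]);th=np.arctan2(h,p[2])
    return np.array([c['cx']+c['fx']*th*p[0]/h,c['cy']+c['fy']*th*p[1]/h])
_proj=proj
def proj(n,X):
    if n.startswith('w'): return projw(json.load(open(n+'.json')),X)
    return _proj(n,X)
E
sed -i "s/^('top',T(120,353)/('w1',(314,243),'h',[40,20,146]),('w1',(347,242),'h',[40,-20,146]),('w1',(343,93),'b',0),('w1',(329,105),'p',0),('w1',(260,135),'h',[r,-93,8]),('w1',(402,134),'h',[r,93,8]),\n&/" run1.py; sed -i "s/('w1',(314,243),'h',\[40,20/('w1',(314,243),'h',[40,-20/;s/('w1',(347,242),'h',\[40,-20/('w1',(347,242),'h',[40,20/" run1.py
python3 run1.py
```

```text
[ 4.228e-01 -2.708e-01 -1.380e+00  3.097e-01  8.408e-01  1.000e-03
  4.160e-02  6.480e-02  2.660e-02] [-79.1  17.7  48.2]
top ('h', [-9, 93, 8]) [-1.5 -0.9]
top ('h', [-9, -93, 8]) [-0.6  0.6]
side ('h', [-9, 93, 8]) [ 1.2 -1.9]
side ('h', [-9, -93, 8]) [ 1.  -1.4]
side ('h', [-9, 93, 124]) [-0.9 -3.9]
side ('h', [-9, -93, 124]) [ 0.9 -2.7]
top ('h', [40, 20, 146]) [-0.7 -2.5]
top ('h', [40, -20, 146]) [ 0.7 -0.1]
top ('h', [13, -93, 124]) [ 2.1 -0.9]
side ('t', [-6, 85, 112]) [-3.4 -0.3]
side ('t', [-6, -85, 112]) [1.8 0.3]
top ('b', [-67, 0, 19]) [-0.2 -0.7]
side ('b', [-67, 0, 19]) [-0.2 -1.3]
w1 ('h', [40, -20, 146]) [ 0.5 -0.2]
w1 ('h', [40, 20, 146]) [0.1 0.8]
w1 ('b', 0) [-0.4 -0.8]
w1 ('p', 0) [ 0.2 -0.2]
w1 ('h', [-9, -93, 8]) [-0.1 -2. ]
w1 ('h', [-9, 93, 8]) [-2.3 -0.4]
top ('p', None) [-0.1 -0.2]
side ('p', None) [-0.3 -0. ]
[-1.05033304  0.38571014]
lug [[ 0.4865335  -0.38732596  0.13553025]]
side [421.15190483 278.07766864]
top [339.92906475 304.05234709]
bin edge z? top rows [ 0.47784192 -0.40943009  0.06      ] [ 0.47626054 -0.4242382   0.        ]
```

```bash
cat >> mv.py <<'E'
def tcp(p,q,psi,L,back=0): # TCP so grasp point is at hinge-frame q
    R=Rt(psi,L);return hol(p,np.array(q)/1e3)+R[:,2]*(.019-back),R
E
python3 - <<'E'
from mv import *
p=np.load('p.npy');p[4]=.85;np.save('p2.npy',p);psi=p[2]+p[3];L=np.radians(30)
w=[tcp(p,[36,0,136],psi,L,.09),tcp(p,[36,0,136],psi,L)]
print(w);show(w)
E
```

```text
[(array([ 0.5  , -0.412,  0.189]), array([[-0.416,  0.877, -0.24 ],
       [ 0.76 ,  0.48 ,  0.439],
       [ 0.5  ,  0.   , -0.866]])), (array([ 0.479, -0.373,  0.111]), array([[-0.416,  0.877, -0.24 ],
       [ 0.76 ,  0.48 ,  0.439],
       [ 0.5  ,  0.   , -0.866]]))]
[-3.43, 0.54, 8.12, -0.19, 29.54, -0.1]
[-1.65, 0.54, 11.25, -0.19, 29.54, -0.1]
```

>>> step_arm(series=[[-3.4,0.5,4,0,29.5,0],[-3.4,0.5,4,0,29.5,0],[-3.4,0.5,4,0,29.5,0],[-3.4,0.5,4,0,29.5,0],[-3.4,0.5,8.1,0,29.5,0],[-3.4,0.5,8.1,0,29.5,0],[-3.4,0.5,8.1,0,29.5,0],[-3.4,0.5,8.1,0,29.5,0]], jaw=0.28, grip_force=25)

```text
clock: 3.48
position: [0.5012, -0.4137, 0.1905]
ee_rot: [-0.224, 0.493, 0.831, 0.131]
contact_force: [-0.2, 0.5, -1.1]
opening: 0.718
finger_force: 0.0
```

```bash
python3 - <<'E'
from mv import *
s=read_state();print(s['clock'],s['joint_pos'],s['opening'],s['contact_force'])
p=np.load('p2.npy');psi=p[2]+p[3];L=np.radians(30)
show([tcp(p,[36,0,136],psi,L,.09),tcp(p,[36,0,136],psi,L)])
c=camera('wrist');json.dump({k:np.array(c[k]).tolist() for k in ['fx','fy','cx','cy','R','t']},open('w2.json','w'))
print([proj('w2',hol(p,np.array(q)/1e3)).round() for q in ([40,20,146],[40,-20,146],[32,20,146],[32,-20,146])])
cv2.imwrite('pics/w2.png',c['img'][:,:,::-1])
E
```

```text
3.4833 [ 0.559  0.933  0.446  0.946 -0.436  1.849  1.427] 0.7180864538565177 [-0.157  0.545 -1.139]
[0.03, -0.01, 0.08, -0.14, -0.04, -0.09]
[0.02, -0.0, 3.68, -0.14, -0.04, -0.09]
[array([348., 248.]), array([290., 248.]), array([349., 238.]), array([289., 238.])]
```

View pics/w2.png

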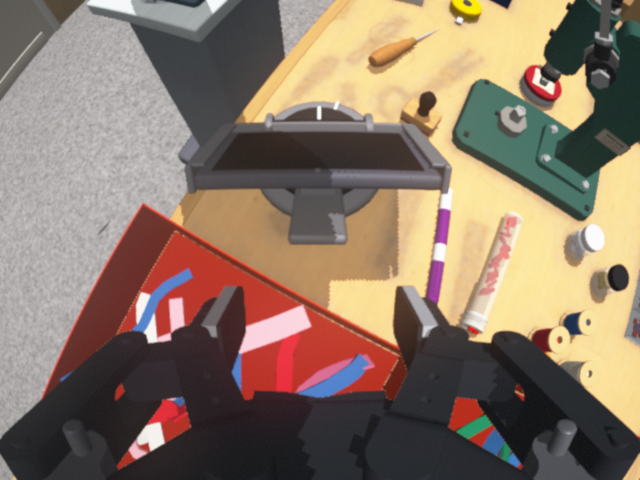

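The lug's top edge shows at (290–347, 237–243), within 5 px of prediction, and it is centred between the fingers. I'll descend and grip.

>>> step_arm(series=[[0,0,1,0,0,0],[0,0,2,0,0,0],[0,0,2.8,0,0,0],[0,0,3.7,0,0,0],[0,0,3.7,0,0,0],[0,0,3.7,0,0,0]])

```text
clock: 4.03
position: [0.4819, -0.3748, 0.1191]
ee_rot: [-0.218, 0.492, 0.833, 0.13]
contact_force: [-0.2, 0.7, 0.7]
opening: 0.717
finger_force: 0.0
```

>>> step_arm(series=[[0,0,0,0,0,0],[0,0,0,0,0,0],[0,0,0,0,0,0],[0,0,0,0,0,0],[0,0,0,0,0,0],[0,0,0,0,0,0],[0,0,0,0,0,0],[0,0,0,0,0,0]], jaw=0.8, grip_force=25)

```text
clock: 4.7
position: [0.4806, -0.3748, 0.1162]
ee_rot: [-0.219, 0.493, 0.832, 0.13]
contact_force: [0.2, 0.3, 1.0]
opening: 0.203
finger_force: 0.0
```

```bash
python3 - <<'E'
from mv import *
s=read_state();print(s['clock'],s['joint_pos'],s['opening'],s['contact_force'],s['moment'],s['finger_force'])
P0,R0=cur();p=np.load('p2.npy');c=np.array([p[0],p[1],.065])
# rotate about vertical axis by -d, then about hinge y by -t
def go(d,t):
    Z=Ro.from_euler('z',d);y=Z.apply([-np.sin(p[2]+p[3]),np.cos(p[2]+p[3]),0])
    T=Ro.from_rotvec(y*t)*Z
    return c+T.apply(P0-c),T.as_matrix()@R0
for k in range(1,8):print(delta(P0,R0,*go(-p[3]*k/7,0)).round(2).tolist())
E
```

```text
4.7 [ 0.505  0.909  0.44   1.213 -0.436  1.614  1.481] 0.20278173964669505 [0.192 0.26  1.007] [-0.391 -0.247  0.017] 0.0
[0.0, -0.21, 0.0, -1.25, 0.0, 2.21]
[0.01, -0.42, 0.01, -2.5, 0.0, 4.41]
[0.03, -0.63, 0.02, -3.75, 0.0, 6.62]
[0.06, -0.84, 0.03, -4.99, 0.0, 8.82]
[0.1, -1.04, 0.05, -6.24, 0.0, 11.03]
[0.14, -1.25, 0.08, -7.49, 0.0, 13.24]
[0.19, -1.45, 0.11, -8.74, 0.0, 15.44]
```

```bash
python3 - <<'E'
from mv import *
c=camera('wrist');cv2.imwrite('pics/w3.png',c['img'][:,:,::-1])
c=camera('side');cv2.imwrite('pics/side3.png',cv2.resize(c['img'][60:300,290:520,::-1],None,fx=2.4,fy=2.4))
a=cv2.imread('pics/w3.png')[120:400,150:500];b=cv2.imread('pics/side3.png')
a=cv2.resize(a,(400,320));b=cv2.resize(b,(400,417));o=np.zeros((417,800,3),np.uint8);o[:320,:400]=a;o[:,400:]=b
cv2.imwrite('pics/comb3.png',o)
E
```

```text
(no output)
```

View pics/comb3.png

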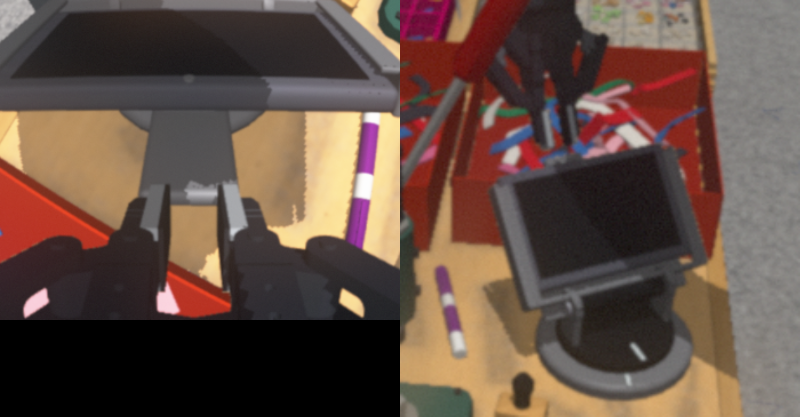

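```bash
python3 - <<'E'
from mv import *
c=camera('wrist');json.dump({k:np.array(c[k]).tolist() for k in ['fx','fy','cx','cy','R','t']},open('w3.json','w'))
print('cmd err',tcp(np.load('p2.npy'),[36,0,136],np.load('p2.npy')[2]+np.load('p2.npy')[3],np.radians(30))[0],cur())
p=np.load('p2.npy')
for t in [46,48,50,52,54,56]:
    p[4]=np.radians(t);print(t,[proj(n,hol(p,np.array(q)/1e3)).round(1).tolist() for n in ['w1','w2','w3'] for q in ([40,20,146],[32,20,146])])
im=c['img'][200:340,230:410,::-1];cv2.imwrite('pics/w3c.png',cv2.resize(im,None,fx=4,fy=4,interpolation=cv2.INTER_CUBIC))
E
```

```text
cmd err [ 0.479 -0.373  0.111] (array([ 0.481, -0.375,  0.116]), array([[-0.418,  0.877, -0.237],
       [ 0.763,  0.481,  0.432],
       [ 0.492, -0.   , -0.87 ]]))
46 [[347.4, 241.8], [347.8, 238.5], [348.8, 240.7], [349.2, 230.3], [361.3, 294.6], [362.5, 280.6]]
48 [[347.1, 242.7], [347.5, 239.7], [348.3, 246.0], [348.8, 236.0], [360.2, 300.9], [361.5, 287.9]]
50 [[346.8, 243.4], [347.2, 240.7], [347.9, 250.8], [348.4, 241.4], [359.2, 306.5], [360.5, 294.4]]
52 [[346.5, 244.0], [346.9, 241.6], [347.5, 255.3], [348.0, 246.4], [358.2, 311.5], [359.5, 300.4]]
54 [[346.2, 244.5], [346.6, 242.3], [347.0, 259.5], [347.6, 251.0], [357.2, 316.0], [358.5, 305.7]]
56 [[345.9, 244.8], [346.3, 242.8], [346.6, 263.3], [347.1, 255.3], [356.3, 319.9], [357.5, 310.4]]
```

View pics/w3c.png

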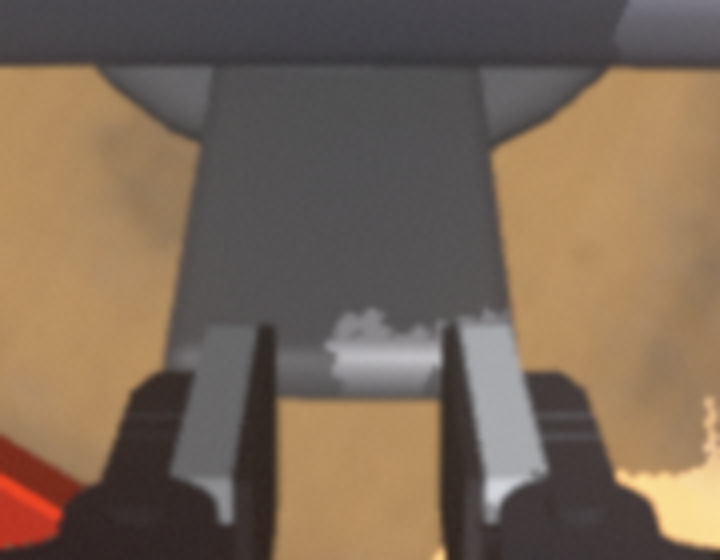

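```bash
python3 - <<'E'
from mv import *
P,R=cur()
for g in [.0085,.012,.016]:
  print(g,[(b,xx,proj('w3',P+R@[xx,-g,-b]).round(),proj('w3',P+R@[xx,g,-b]).round()) for b in (0,.01,.02,.03) for xx in (-.011,.011)])
print(R.T@(-np.array(json.load(open('w3.json'))['R']).T@json.load(open('w3.json'))['t']-P))
E
```

```text
0.0085 [(0, -0.011, array([302., 292.]), array([335., 292.])), (0, 0.011, array([302., 251.]), array([336., 251.])), (0.01, -0.011, array([302., 300.]), array([336., 300.])), (0.01, 0.011, array([301., 257.]), array([337., 257.])), (0.02, -0.011, array([301., 308.]), array([337., 308.])), (0.02, 0.011, array([300., 264.]), array([338., 264.])), (0.03, -0.011, array([300., 318.]), array([338., 318.])), (0.03, 0.011, array([299., 272.]), array([339., 272.]))]
0.012 [(0, -0.011, array([296., 292.]), array([342., 292.])), (0, 0.011, array([295., 251.]), array([343., 251.])), (0.01, -0.011, array([295., 299.]), array([343., 300.])), (0.01, 0.011, array([294., 257.]), array([344., 257.])), (0.02, -0.011, array([293., 308.]), array([344., 308.])), (0.02, 0.011, array([292., 264.]), array([345., 264.])), (0.03, -0.011, array([292., 318.]), array([345., 318.])), (0.03, 0.011, array([290., 272.]), array([347., 272.]))]
0.016 [(0, -0.011, array([288., 291.]), array([349., 292.])), (0, 0.011, array([287., 251.]), array([351., 251.])), (0.01, -0.011, array([286., 299.]), array([351., 299.])), (0.01, 0.011, array([285., 257.]), array([352., 257.])), (0.02, -0.011, array([285., 308.]), array([353., 308.])), (0.02, 0.011, array([283., 264.]), array([354., 264.])), (0.03, -0.011, array([283., 318.]), array([354., 318.])), (0.03, 0.011, array([281., 272.]), array([356., 272.]))]
[ 0.066  0.001 -0.178]
```

```bash
python3 - <<'E'
from mv import *
P,R=cur();p=np.load('p2.npy');p[4]=np.radians(47.5)
print(p)
for b in (0,.02,.04):print(b,[((proj('side',P+R@[xx,s*.012,-b])-[290,60])*1.739+[400,0]).round() for s in(-1,1) for xx in(-.011,.011)])
print('lug',[((proj('side',hol(p,np.array(q)/1e3))-[290,60])*1.739+[400,0]).round() for q in ([32,20,146],[32,-20,146],[-6,85,132],[-6,-85,132])])
print(read_state()['joint_pos'])
im=cv2.imread('pics/side3.png')
o=cv2.resize(im[100:330,180:430],None,fx=3,fy=3,interpolation=cv2.INTER_CUBIC)[:600,:750];cv2.imwrite('pics/side3c.png',o)
E
```

```text
[ 0.423 -0.271 -1.38   0.31   0.829  0.001  0.042  0.065  0.027]
0 [array([571., 177.]), array([581., 178.]), array([549., 182.]), array([558., 183.])]
0.02 [array([568., 157.]), array([578., 157.]), array([546., 162.]), array([555., 162.])]
0.04 [array([565., 136.]), array([574., 136.]), array([542., 141.]), array([551., 141.])]
lug [array([544., 157.]), array([581., 149.]), array([496., 173.]), array([661., 137.])]
[ 0.505  0.909  0.44   1.213 -0.436  1.614  1.481]
```

View pics/side3c.png

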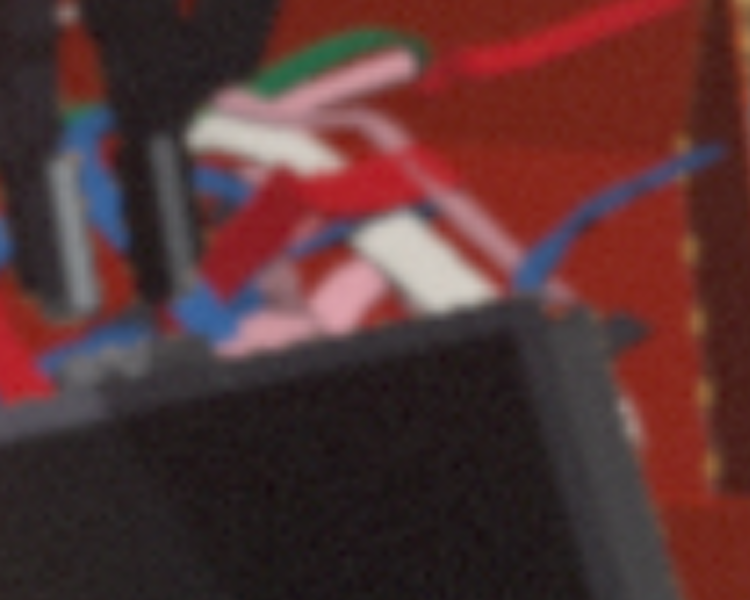

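Both views show the fingertips stopping about 10 mm above the lug, so the tips sit some 35 mm short of the nominal TCP and the grasp missed. I'll reopen, go deeper and close again.

>>> step_arm(series=[[0,0,0,0,0,0],[0,0,0,0,0,0],[0,0,0,0,0,0],[0,0,0,0,0,0],[0,0,0,0,0,0],[0,0,0,0,0,0]], jaw=0.28)

```text
clock: 5.35
position: [0.4806, -0.3747, 0.1163]
ee_rot: [-0.219, 0.493, 0.832, 0.13]
contact_force: [0.0, 0.1, -0.1]
opening: 0.723
finger_force: 0.0
```

>>> step_arm(series=[[0,0,0.3,0,0,0],[0,0,0.6,0,0,0],[0,0,0.9,0,0,0],[0,0,1.1,0,0,0],[0,0,1.3,0,0,0],[0,0,1.3,0,0,0]])

```text
clock: 5.85
position: [0.4725, -0.3598, 0.0869]
ee_rot: [-0.22, 0.493, 0.832, 0.13]
contact_force: [1.0, -0.4, 1.0]
opening: 0.72
finger_force: 0.0
```

>>> step_arm(series=[[0,0,0,0,0,0],[0,0,0,0,0,0],[0,0,0,0,0,0],[0,0,0,0,0,0],[0,0,0,0,0,0],[0,0,0,0,0,0],[0,0,0,0,0,0],[0,0,0,0,0,0]], jaw=0.8, grip_force=25)

```text
clock: 6.52
position: [0.4729, -0.3612, 0.0882]
ee_rot: [-0.219, 0.493, 0.832, 0.129]
contact_force: [-0.7, -3.6, 2.3]
opening: 0.459
finger_force: 28.4
```

Gripped: opening 0.459 × 85 mm ≈ 39 mm, which matches the lug's width. Now I'll compute the swivel arc, then the tilt arc.

```bash
cat > arc.py <<'E'
from mv import *
def arc(d,t,n):
    P0,R0=cur();p=np.load('p2.npy');c=np.array([p[0],p[1],.065]);psi=np.load('psi.npy')
    for k in range(1,n+1):
        Z=Ro.from_euler('z',d*k/n,degrees=True);y=Z.apply([-np.sin(psi),np.cos(psi),0])
        T=Ro.from_rotvec(y*np.radians(t*k/n))*Z
        print(delta(P0,R0,c+T.apply(P0-c),T.as_matrix()@R0).round(2).tolist())
E
python3 - <<'E'
from arc import *
p=np.load('p2.npy');np.save('psi.npy',p[2]+p[3]);arc(-17.7,0,7)
E
```

```text
[0.0, -0.18, 0.0, -1.24, 0.0, 2.2]
[0.01, -0.36, 0.01, -2.49, 0.0, 4.4]
[0.03, -0.55, 0.02, -3.73, 0.0, 6.61]
[0.05, -0.73, 0.03, -4.97, 0.0, 8.81]
[0.08, -0.91, 0.05, -6.22, 0.0, 11.01]
[0.12, -1.08, 0.07, -7.46, 0.0, 13.21]
[0.16, -1.26, 0.09, -8.7, 0.0, 15.41]
```

>>> step_arm(series=[[0,-0.18,0,-1.2,0,2.2],[0.01,-0.36,0.01,-2.5,0,4.4],[0.03,-0.55,0.02,-3.7,0,6.6],[0.05,-0.73,0.03,-5,0,8.8],[0.08,-0.91,0.05,-6.2,0,11],[0.12,-1.08,0.07,-7.5,0,13.2],[0.16,-1.26,0.09,-8.7,0,15.4],[0.16,-1.26,0.09,-8.7,0,15.4]])

```text
clock: 7.18
position: [0.4419, -0.3725, 0.0881]
ee_rot: [-0.196, 0.618, 0.744, 0.163]
contact_force: [3.2, -5.0, 0.8]
opening: 0.463
finger_force: 28.5
```

```bash
python3 - <<'E'
from arc import *
s=read_state();print(s['contact_force'],s['moment'],s['opening'],s['joint_pos'])
P,R=cur();y=R[:,1];print('tool y heading',np.degrees(np.arctan2(y[1],y[0])),np.degrees(np.load('p2.npy')[2])+90)
psi=np.load('p2.npy')[2];np.save('psi.npy',psi)
arc(0,-23.4,8)
E
```

```text
[ 3.188 -5.016  0.766] [-1.242 -0.631 -0.769] 0.4627271284620718 [ 0.561  0.87   0.485  1.42  -0.561  1.467  1.383]
tool y heading 10.58906519401527 10.9320690742437
[0.15, -0.0, -0.16, -0.02, -2.92, -0.01]
[0.31, -0.0, -0.31, -0.03, -5.85, -0.02]
[0.47, -0.0, -0.45, -0.05, -8.77, -0.02]
[0.64, -0.0, -0.58, -0.06, -11.7, -0.03]
[0.82, -0.0, -0.7, -0.08, -14.62, -0.04]
[1.0, -0.0, -0.82, -0.09, -17.55, -0.05]
[1.19, -0.0, -0.92, -0.11, -20.47, -0.06]
[1.39, -0.0, -1.02, -0.12, -23.4, -0.06]
```

>>> step_arm(series=[[0.15,0,-0.16,0,-2.9,0],[0.31,0,-0.31,0,-5.9,0],[0.47,0,-0.45,0,-8.8,0],[0.64,0,-0.58,0,-11.7,0],[0.82,0,-0.7,0,-14.6,0],[1.0,0,-0.82,0,-17.6,0],[1.0,0,-0.82,0,-17.6,0]])

```text
clock: 7.77
position: [0.4406, -0.359, 0.1194]
ee_rot: [-0.079, 0.632, 0.768, 0.065]
contact_force: [-1.7, -3.0, 2.3]
opening: 0.456
finger_force: 28.6
```

```bash
python3 - <<'E'
from arc import *
s=read_state();print(s['contact_force'],s['moment'],s['opening'])
ims=[]
c=camera('side');ims.append(cv2.resize(c['img'][130:300,330:480,::-1],(400,453)))
c=camera('top');ims.append(cv2.resize(c['img'][220:360,325:460,::-1],(400,415)))
o=np.zeros((453,800,3),np.uint8);o[:,:400]=ims[0];o[:415,400:]=ims[1];cv2.imwrite('pics/comb4.png',o)
arc(0,-5.8,2)
E
```

```text
[-1.693 -3.043  2.254] [-0.927  0.575  0.376] 0.45639363961279816
[0.15, 0.0, -0.15, 0.01, -2.9, 0.0]
[0.3, 0.0, -0.3, 0.02, -5.8, 0.01]
```

View pics/comb4.png

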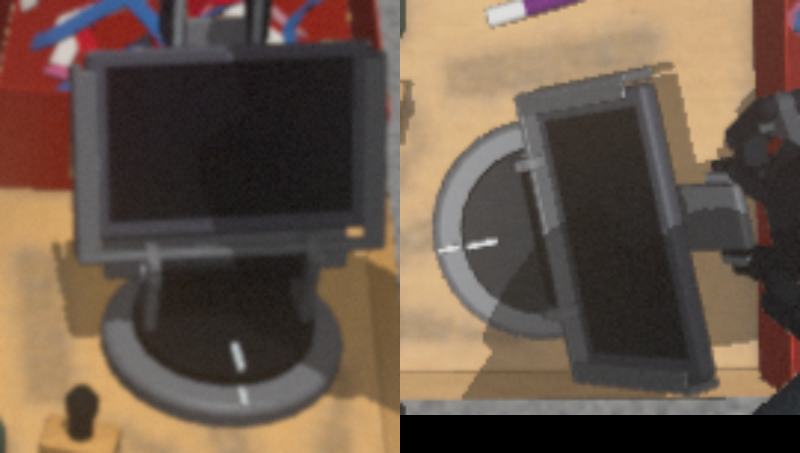

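The ribs are now in line in the top view: base rib at (449,248), pointer at (484,241). I'll fit the current tilt numerically from this picture's points.

```bash
python3 - <<'E'
from mv import *
p=np.load('p2.npy')
S=lambda x,y:np.array([330+x*.375,130+y*170/453]);T=lambda x,y:np.array([325+(x-400)*135/400,220+y*140/415])
obs=[('side',S(78,263),[-9,93,8]),('side',S(384,247),[-9,-93,8]),('side',S(73,70),[-9,93,124]),('side',S(381,48),[-9,-93,124]),
('top',T(517,95),[-9,93,8]),('top',T(576,386),[-9,-93,8]),('top',T(716,390),[13,-93,124]),('top',T(745,183),[40,20,146]),('top',T(752,250),[40,-20,146])]
def f(v):
    q=p.copy();q[3:5]=v;return np.concatenate([proj(n,hol(q,np.array(h)/1e3))-o for n,o,h in obs])
s=least_squares(f,[0,.53],loss='soft_l1');print(np.degrees(s.x),f(s.x).reshape(-1,2).round(1))
b=T(449,248);q=T(484,241.5)
B=atz('top',*b,.019);Q=atz('top',*q,.027)
for X in(B,Q):print(np.degrees(np.arctan2(*(X-[p[0],p[1],0])[[1,0]])))
E
```

```text
[ 0.35  27.006] [[-0.5 -1.4]
 [ 1.1 -1. ]
 [-0.3 -3.2]
 [ 3.7  0.2]
 [-1.  -0.2]
 [-0.7 -0.8]
 [ 0.8 -0.5]
 [-2.4 -0.6]
 [ 0.3  0.3]]
100.8115457987673
100.07093375927943
```

>>> step_arm(series=[[0.1,0,-0.1,0,-2,0],[0.21,0,-0.21,0,-4,0],[0.21,0,-0.21,0,-4,0],[0.21,0,-0.21,0,-4,0],[0.21,0,-0.21,0,-4,0]])

```text
clock: 8.28
position: [0.4399, -0.3566, 0.124]
ee_rot: [-0.054, 0.634, 0.77, 0.044]
contact_force: [-2.0, -2.2, 2.3]
opening: 0.459
finger_force: 28.7
```

>>> step_arm(series=[[0,0,0,0,0,0],[0,0,0,0,0,0],[0,0,0,0,0,0],[0,0,0,0,0,0],[0,0,0,0,0,0],[0,0,0,0,0,0]], jaw=0.28)

```text
clock: 8.78
position: [0.4402, -0.3563, 0.1243]
ee_rot: [-0.053, 0.634, 0.77, 0.044]
contact_force: [-0.1, 0.1, 0.1]
opening: 0.717
finger_force: 0.0
```

```bash
python3 - <<'E'
from arc import *
s=read_state();print(s['contact_force'],s['opening']);P,R=cur();print(P,R,np.degrees(np.arccos(-R[2,2])))
p=np.load('p2.npy');p[3]=0
for t in (23,26):
    p[4]=np.radians(t)
    L=hol(p,[.036,0,.146]);print('lug top in tool',R.T@(L-P)*1e3, 'TCP in hinge',Ro.from_euler('y',p[4]).inv().apply(Ro.from_euler('z',p[2]).inv().apply(P-[p[0],p[1],.065]))*1e3)
E
```

```text
[-0.054  0.098  0.096] 0.7171897955300528
[ 0.44  -0.356  0.124] [[-0.19   0.982 -0.027]
 [ 0.972  0.191  0.135]
 [ 0.138 -0.    -0.99 ]] 7.9150611148108805
lug top in tool [  5.458  -0.861 -60.889] TCP in hinge [57.115  0.846 88.629]
lug top in tool [ -1.33   -0.871 -56.901] TCP in hinge [52.398  0.846 91.497]
```

>>> step_arm(series=[[0,0,-0.5,0,0,0],[0,0,-1.3,0,0,0],[0,0,-3,0,0,0],[0,0,-5,0,0,0],[-2,0,-7,0,0,0],[-3,0,-7,0,0,0],[-3,0,-7,0,0,0],[-3,0,-7,0,0,0]], jaw=0.28)

```text
clock: 9.45
position: [0.4584, -0.4566, 0.2884]
ee_rot: [-0.052, 0.635, 0.769, 0.043]
contact_force: [0.0, 0.2, -0.7]
opening: 0.722
finger_force: 0.0
```

```bash
cat > edge.py <<'E'
from mv import *
from scipy.optimize import minimize
def seg(a,b):return np.linspace(a,b,60)/1e3
# silhouette-ish edges of holder, base fixed
E=[seg([-9,y,8],[-9,y,124]) for y in(-93,93,-87,87)]+[seg([-9,-93,8],[-9,93,8])]+[seg([x,s*20,100],[x,s*20,146]) for x in(32,) for s in(-1,1)]+[seg([32,-20,146],[32,20,146]),seg([40,-20,146],[40,20,146])]
def run(ims,p,free0):
    G={}
    for n,im in ims.items():
        g=cv2.GaussianBlur(cv2.cvtColor(im,cv2.COLOR_RGB2GRAY).astype(np.float32),(0,0),1.2)
        G[n]=np.hypot(cv2.Sobel(g,5,1,0),cv2.Sobel(g,5,0,1)); G[n]=np.minimum(G[n],120)
    def sc(v):
        q=p.copy();q[3:5]=v;t=0
        for n in ims:
            for e in E:
                uv=np.array([proj(n,x) for x in hol(q,e)[::2]],np.float32)
                t+=cv2.remap(G[n],uv[:,:1],uv[:,1:],1).mean()
        return -t
    tt,tl=np.radians(np.arange(-6,7,1.))+free0[0],np.radians(np.arange(-7,8,1.))+free0[1]
    M=np.array([[sc([a,b]) for b in tl] for a in tt]);i,j=np.unravel_index(M.argmin(),M.shape)
    print(np.degrees([tt[i],tl[j]]),M.min());print(M[i].round().tolist())
E
python3 - <<'E'
from edge import *
p=np.load('p2.npy')
ims0={n:cv2.imread(f'pics/{n}0.png')[:,:,::-1].copy() for n in('side','top')}
run(ims0,p,[p[3],p[4]])
ims={n:camera(n)['img'].copy() for n in('side','top')}
for n in ims:cv2.imwrite(f'pics/{n}5.png',ims[n][:,:,::-1])
run(ims,p,[0,np.radians(25)])
print(read_state()['position'],read_state()['clock'])
E
```

```text
[18.744 45.701] -1028.4127
[-928.0, -968.0, -1007.0, -1028.0, -1028.0, -1013.0, -981.0, -938.0, -895.0, -869.0, -859.0, -855.0, -843.0, -833.0, -833.0]
[ 3. 21.] -1032.3196
[-970.0, -992.0, -1020.0, -1032.0, -1008.0, -997.0, -1002.0, -977.0, -924.0, -889.0, -866.0, -840.0, -810.0, -781.0, -776.0]
[ 0.459 -0.453  0.287] 9.55
```

```bash
cat > edge2.py <<'E'
from mv import *
from scipy.optimize import minimize
def seg(a,b):return np.linspace(a,b,40)/1e3
def edges(r):return [seg([r,y,8],[r,y,124]) for y in(-93,93)]+[seg([32,s*20,105],[32,s*20,146]) for s in(-1,1)]+[seg([32,-20,146],[32,20,146]),seg([40,-20,146],[40,20,146]),seg([13,-93,124],[13,-87,124])]
W=[1,1,.6,.6,.6,.6,.3]
J={}
def pj(n,X):
    c=J.setdefault(n,json.load(open(n+'.json')));q=X@np.array(c['R']).T+c['t']
    if n[0]=='w':
        h=np.hypot(q[:,0],q[:,1]);k=np.arctan2(h,q[:,2])/h;return np.c_[c['cx']+c['fx']*k*q[:,0],c['cy']+c['fy']*k*q[:,1]].astype(np.float32)
    return np.c_[c['cx']+c['fx']*q[:,0]/q[:,2],c['cy']+c['fy']*q[:,1]/q[:,2]].astype(np.float32)
def grads(im,sig):
    g=[cv2.GaussianBlur(im[:,:,k].astype(np.float32),(0,0),sig) for k in range(3)]
    gx=np.max([abs(cv2.Sobel(a,5,1,0)) for a in g],0);gy=np.max([abs(cv2.Sobel(a,5,0,1)) for a in g],0);return np.minimum(np.hypot(gx,gy),100)
def fit(states,p,v0):
    # v: dx,dy(mm),r(mm), then tt,tilt(deg) per state
    for sig in(2.5,1.2):
        GG=[{n:grads(cv2.imread(f),sig) for n,f in s.items()} for s in states]
        def sc(v):
            t=(v[0]**2+v[1]**2)*.3+(v[2]+9)**2*.3
            for k,G in enumerate(GG):
                q=p.copy();q[0]+=v[0]/1e3;q[1]+=v[1]/1e3;q[3:5]=np.radians(v[3+2*k:5+2*k])
                for n in G:
                    for w,e in zip(W,edges(v[2])):
                        uv=pj(n,hol(q,e));t-=w*cv2.remap(G[n],uv[:,:1],uv[:,1:],1).mean()
            return t
        best=None
        for d in (-4,-2,0,2,4):
            x=np.array(v0,float);x[4::2]+=d if sig>2 else d/2
            S=np.vstack([x]+[x+np.eye(len(x))[i]*2 for i in range(len(x))])
            m=minimize(sc,x,method='Nelder-Mead',options=dict(initial_simplex=S,maxfev=900))
            print(sig,d,m.x.round(1),round(m.fun,1))
            if best is None or m.fun<best.fun:best=m
        v0=best.x
    return v0
E
python3 - <<'E'
from edge2 import *
c=camera('wrist');cv2.imwrite('pics/w5.png',c['img'][:,:,::-1])
json.dump({k:np.array(c[k]).tolist() for k in ['fx','fy','cx','cy','R','t']},open('w5.json','w'))
p=np.load('p2.npy')
print(pj('w5',hol(np.r_[p[:3],0,.43,p[5:]],np.array([[36,0,146],[-9,-93,8],[-9,93,124]])/1e3)))
A={n:f'pics/{n}0.png' for n in('side','top')};A.update(w1='pics/w1.png',w2='pics/w2.png')
B={n:f'pics/{n}5.png' for n in('side','top')};B.update(w5='pics/w5.png')
fit([A,B],p,[0,0,-9,17.7,48,1,24])
E
```

```text
[[318.281 126.217]
 [235.438  60.084]
 [431.413  71.988]]
2.5 -4 [ 2.3 -3.2 -9.5 17.  45.4  0.  24. ] -2195.5
2.5 -2 [ 2.3 -3.1 -9.3 16.9 45.3 -0.1 24. ] -2195.2
2.5 0 [ 2.3 -3.1 -9.5 16.9 45.4  0.  24. ] -2195.3
2.5 2 [  2.9  -3.5 -10.4  16.7  45.2  -1.4  26.2] -2196.0
2.5 4 [  3.1  -3.7 -10.6  16.7  45.1  -1.3  26.2] -2195.1
1.2 -4 [ 2.1 -1.9 -9.9 16.8 46.1 -0.  25.1] -2685.2
1.2 -2 [ 2.5 -3.  -9.2 16.9 45.4 -1.5 26.3] -2669.8
1.2 0 [  2.2  -2.5 -10.   16.9  45.8  -0.2  25.3] -2682.8
1.2 2 [  2.6  -2.2 -10.1  16.7  45.9  -0.7  26.5] -2682.7
1.2 4 [  2.4  -1.7 -10.6  16.6  46.2  -0.5  26.7] -2688.4
```

```bash
python3 - <<'E'
from mv import *
p=np.load('p2.npy');p[0]+=.0023;p[1]-=.0021;p[3]=-.005;p[4]=np.radians(25.5);np.save('p3.npy',p)
psi=p[2]+p[3];R=Rt(psi,p[4])
w=[(hol(p,np.array([0,0,z])/1e3),R) for z in(201,171,141)]
print(w[0][0]);show(w)
E
```

```text
[ 0.441 -0.358  0.246]
[3.58, 0.03, 2.13, -0.14, 17.52, 0.36]
[3.94, 0.03, 3.27, -0.14, 17.52, 0.36]
[4.3, 0.03, 4.42, -0.14, 17.52, 0.36]
```

>>> step_arm(series=[[2,0,0.5,0,8,0],[3.6,0,1.5,0,14,0.2],[3.6,0,2.1,0,17.5,0.4],[3.6,0,2.1,0,17.5,0.4],[3.6,0,2.1,0,17.5,0.4],[3.6,0,2.1,0,17.5,0.4],[3.6,0,2.1,0,17.5,0.4],[3.6,0,2.1,0,17.5,0.4]], jaw=1.0)

```text
clock: 10.27
position: [0.4409, -0.359, 0.2491]
ee_rot: [-0.168, 0.623, 0.751, 0.139]
contact_force: [-0.1, -0.2, 0.0]
opening: 0.001
finger_force: 0.0
```

```bash
cat > hp.py <<'E'
from mv import *
s=read_state();p=np.load('p3.npy');P,R=cur(s)
h=Ro.from_euler('y',p[4]).inv().apply(Ro.from_euler('z',p[2]+p[3]).inv().apply(P-[p[0],p[1],.065]))*1e3
print(s['clock'],'TCP hinge mm',h,'F along tool z',R.T@np.array(s['contact_force']),s['opening'],'ang err',Ro.from_matrix(R.T@Rt(p[2]+p[3],p[4])).as_rotvec(degrees=True))
E
python3 - <<'E'
from hp import *
c=camera('wrist');json.dump({k:np.array(c[k]).tolist() for k in ['fx','fy','cx','cy','R','t']},open('w6.json','w'))
cv2.imwrite('pics/w6.png',c['img'][:,:,::-1])
print([proj('w6',P+R@[0,0,-b]).round() for b in(0,.02,.04)])
# centre column brightness profile, finger region
g=cv2.cvtColor(c['img'],cv2.COLOR_RGB2GRAY);print([int(x) for x in g[180:330:4,300:340].mean(1)])
E
```

```text
10.2667 TCP hinge mm [ -0.254  -0.386 203.869] F along tool z [-0.145 -0.097 -0.086] 0.0008765787053285821 ang err [-0.057  0.293  0.005]
[array([318., 272.]), array([318., 287.]), array([318., 306.])]
[115, 110, 97, 90, 151, 139, 53, 52, 50, 49, 47, 80, 107, 108, 100, 76, 92, 92, 93, 88, 72, 98, 108, 108, 109, 112, 134, 140, 134, 130, 130, 132, 133, 133, 133, 135, 91, 74]
```

>>> step_arm(series=[[0,0,0.5,0,0,0],[0,0,1,0,0,0],[0,0,1.5,0,0,0],[0,0,2,0,0,0],[0,0,2.3,0,0,0],[0,0,2.3,0,0,0],[0,0,2.3,0,0,0]])

```text
clock: 10.9
position: [0.436, -0.3343, 0.1963]
ee_rot: [-0.17, 0.623, 0.751, 0.139]
contact_force: [-0.4, -0.5, 0.2]
opening: 0.001
finger_force: 0.0
```

```bash
python3 hp.py
```

```text
10.9 TCP hinge mm [ -0.256  -0.646 145.314] F along tool z [-0.315 -0.46  -0.378] 0.0012195817380611569 ang err [-0.11   0.133 -0.034]
```

Next I'll go down about 1 mm per row, in short calls so I can watch the force.

>>> step_arm(series=[[0,0,0.04,0,0,0],[0,0,0.08,0,0,0],[0,0,0.12,0,0,0],[0,0,0.16,0,0,0],[0,0,0.2,0,0,0],[0,0,0.24,0,0,0],[0,0,0.28,0,0,0],[0,0,0.32,0,0,0]])

```text
clock: 11.57
position: [0.4352, -0.3307, 0.1885]
ee_rot: [-0.17, 0.623, 0.751, 0.139]
contact_force: [0.8, -0.0, -0.2]
opening: -0.0
finger_force: 0.0
```

>>> step_arm(series=[[0,0,0.04,0,0,0],[0,0,0.08,0,0,0],[0,0,0.12,0,0,0],[0,0,0.16,0,0,0],[0,0,0.16,0,0,0]])

```text
clock: 11.98
position: [0.4348, -0.3289, 0.1848]
ee_rot: [-0.17, 0.623, 0.751, 0.14]
contact_force: [-0.1, 0.5, -0.4]
opening: -0.001
finger_force: 0.0
```

```bash
python3 hp.py
```

```text
11.9833 TCP hinge mm [ -0.255  -0.809 132.579] F along tool z [0.26  0.018 0.574] -0.0011062793775689574 ang err [-0.124  0.089 -0.051]
```

>>> step_arm(series=[[0,0,0.03,0,0,0],[0,0,0.06,0,0,0],[0,0,0.09,0,0,0],[0,0,0.12,0,0,0],[0,0,0.12,0,0,0]])

```text
clock: 12.4
position: [0.4346, -0.3277, 0.1821]
ee_rot: [-0.17, 0.623, 0.751, 0.14]
contact_force: [1.0, 0.3, -0.4]
opening: 0.001
finger_force: 0.0
```

>>> step_arm(series=[[0,0,0.03,0,0,0],[0,0,0.06,0,0,0],[0,0,0.09,0,0,0],[0,0,0.12,0,0,0],[0,0,0.12,0,0,0]])

```text
clock: 12.82
position: [0.4343, -0.3264, 0.1794]
ee_rot: [-0.17, 0.623, 0.751, 0.14]
contact_force: [-0.4, 0.2, -0.6]
opening: -0.001
finger_force: 0.0
```

```bash
python3 hp.py
```

```text
12.8167 TCP hinge mm [ -0.273  -0.81  126.61 ] F along tool z [ 0.011 -0.364  0.647] -0.0011169136982010887 ang err [-0.123  0.088 -0.052]
```

No contact at a nominal 126.6 mm, which agrees with the tips sitting about 30 mm short of the TCP. I'll keep going slowly.

>>> step_arm(series=[[0,0,0.04,0,0,0],[0,0,0.08,0,0,0],[0,0,0.12,0,0,0],[0,0,0.16,0,0,0],[0,0,0.2,0,0,0],[0,0,0.24,0,0,0],[0,0,0.28,0,0,0]])

```text
clock: 13.4
position: [0.4338, -0.3235, 0.1731]
ee_rot: [-0.17, 0.623, 0.751, 0.14]
contact_force: [0.7, -0.7, -0.8]
opening: 0.003
finger_force: 0.0
```

>>> step_arm(series=[[0,0,0.04,0,0,0],[0,0,0.08,0,0,0],[0,0,0.12,0,0,0],[0,0,0.16,0,0,0],[0,0,0.16,0,0,0]])

```text
clock: 13.82
position: [0.4335, -0.3217, 0.1694]
ee_rot: [-0.17, 0.623, 0.751, 0.14]
contact_force: [-0.7, 0.2, -0.6]
opening: -0.002
finger_force: 0.0
```

>>> step_arm(series=[[0,0,0.04,0,0,0],[0,0,0.08,0,0,0],[0,0,0.12,0,0,0],[0,0,0.12,0,0,0]])

```text
clock: 14.15
position: [0.4332, -0.3204, 0.1667]
ee_rot: [-0.17, 0.623, 0.751, 0.14]
contact_force: [0.1, -0.2, -0.4]
opening: 0.001
finger_force: 0.0
```

```bash
python3 hp.py
```

```text
14.15 TCP hinge mm [ -0.272  -0.853 112.555] F along tool z [-0.355  0.098  0.272] 0.0006908662465116388 ang err [-0.128  0.084 -0.045]
```

```bash
python3 - <<'E'
from hp import *
im=camera('side')['img'].astype(int);im0=cv2.imread('pics/side5.png')[:,:,::-1].astype(int)
cv2.imwrite('pics/side7.png',im[:,:,::-1])
print('b->px',[(b,proj('side',P+R@[0.011,0,-b/1e3]).round(1).tolist()) for b in(0,10,20,30,40,50)])
for z in(124,130,133):print('tablet top front',z,proj('side',hol(p,np.array([-6,0,z])/1e3)).round(1),proj('side',hol(p,np.array([6,0,z])/1e3)).round(1))
d=np.abs(im-im0).max(2)>25
for r in range(130,180,2):
    c=np.flatnonzero(d[r,360:430]);print(r,(c.min()+360,c.max()+360,len(c)) if len(c) else None)
E
```

```text
14.15 TCP hinge mm [ -0.272  -0.853 112.555] F along tool z [-0.355  0.098  0.272] 0.0006908662465116388 ang err [-0.128  0.084 -0.045]
b->px [(0, [417.2, 157.8]), (10, [417.3, 151.2]), (20, [417.3, 144.7]), (30, [417.4, 138.1]), (40, [417.4, 131.4]), (50, [417.5, 124.8])]
tablet top front 124 [416.1 149.9] [414.5 149.1]
tablet top front 130 [416.1 146. ] [414.5 145.2]
tablet top front 133 [416.1 144.1] [414.5 143.3]
130 (np.int64(407), np.int64(424), 16)
132 (np.int64(408), np.int64(420), 12)
134 (np.int64(411), np.int64(421), 8)
136 (np.int64(400), np.int64(421), 22)
138 (np.int64(403), np.int64(422), 20)
140 (np.int64(404), np.int64(421), 18)
142 (np.int64(404), np.int64(422), 18)
144 (np.int64(404), np.int64(422), 19)
146 (np.int64(405), np.int64(422), 12)
148 (np.int64(415), np.int64(429), 15)
150 (np.int64(413), np.int64(425), 8)
152 (np.int64(413), np.int64(425), 5)
154 None
156 None
158 None
160 None
162 None
164 None
166 None
168 None
170 None
172 None
174 None
176 None
178 None[ WARN:0@1.509] global loadsave.cpp:1063 imwrite_ Unsupported depth image for selected encoder is fallbacked to CV_8U.
```

The tips show in the side view at row 146–147, right at the tablet's top edge. Contact should come very soon, so I'll use fine steps.

>>> step_arm(series=[[0,0,0.04,0,0,0],[0,0,0.08,0,0,0],[0,0,0.08,0,0,0]])

```text
clock: 14.45
position: [0.433, -0.3196, 0.1649]
ee_rot: [-0.17, 0.623, 0.751, 0.14]
contact_force: [0.4, -0.1, -0.1]
opening: -0.0
finger_force: 0.0
```

>>> step_arm(series=[[0,0,0.04,0,0,0],[0,0,0.08,0,0,0],[0,0,0.08,0,0,0]])

```text
clock: 14.7
position: [0.4329, -0.3188, 0.1631]
ee_rot: [-0.17, 0.623, 0.751, 0.14]
contact_force: [-0.0, -0.4, 0.2]
opening: -0.0
finger_force: 0.0
```

>>> step_arm(series=[[0,0,0.04,0,0,0],[0,0,0.08,0,0,0],[0,0,0.08,0,0,0]])

```text
clock: 14.95
position: [0.4327, -0.318, 0.1613]
ee_rot: [-0.17, 0.623, 0.751, 0.14]
contact_force: [-0.3, -0.4, 0.7]
opening: -0.001
finger_force: 0.0
```

```bash
python3 hp.py
```

```text
14.95 TCP hinge mm [ -0.223  -0.848 106.581] F along tool z [ 0.001 -0.416 -0.774] -0.0005734530337902378 ang err [-0.122  0.091 -0.05 ]
```

>>> step_arm(series=[[0,0,0.04,0,0,0],[0,0,0.08,0,0,0],[0,0,0.08,0,0,0]])

```text
clock: 15.2
position: [0.4325, -0.3171, 0.1595]
ee_rot: [-0.17, 0.623, 0.751, 0.14]
contact_force: [-0.3, -0.1, 0.0]
opening: -0.002
finger_force: 0.0
```

>>> step_arm(series=[[0,0,0.04,0,0,0],[0,0,0.08,0,0,0],[0,0,0.08,0,0,0]])

```text
clock: 15.45
position: [0.4324, -0.3163, 0.1577]
ee_rot: [-0.17, 0.623, 0.751, 0.14]
contact_force: [-0.0, 0.1, -0.3]
opening: 0.004
finger_force: 0.0
```

>>> step_arm(series=[[0,0,0.04,0,0,0],[0,0,0.08,0,0,0],[0,0,0.08,0,0,0]])

```text
clock: 15.7
position: [0.4322, -0.3154, 0.1559]
ee_rot: [-0.17, 0.623, 0.751, 0.14]
contact_force: [-0.0, -0.2, -0.6]
opening: -0.006
finger_force: 0.0
```

```bash
python3 - <<'E'
from hp import *
print('b->px',[(b,proj('side',P+R@[0.011,0,-b/1e3]).round(1).tolist()) for b in(0,10,20,30,40)])
im=camera('side')['img'].astype(int);im0=cv2.imread('pics/side5.png')[:,:,::-1].astype(int)
for r in range(140,162,2):print(r,'now',im[r,400:430:3].mean(1).astype(int),'was',im0[r,400:430:3].mean(1).astype(int))
E
```

```text
15.7 TCP hinge mm [ -0.217  -0.883 100.594] F along tool z [-0.447 -0.06   0.491] -0.0055714957086584575 ang err [-0.124  0.089 -0.052]
b->px [(0, [417.2, 165.5]), (10, [417.2, 159.0]), (20, [417.3, 152.5]), (30, [417.3, 146.0]), (40, [417.4, 139.4])]
140 now [ 61  63  64  55  85 135 117 107 168 208] was [ 82  95  95  94  94  94  92  95 170 204]
142 now [ 61  65  66  63  77 108  89  90 169 208] was [ 80  92  94  94  94  91  93  97 172 203]
144 now [ 68  66  64  68  64  65  61  64 147 205] was [ 83  91  95  96  93  95  96  94 150 203]
146 now [ 87  66  66  66  62  66  60  62  93 164] was [ 87  92  91  89  89  91  91  90 105 163]
148 now [88 85 83 84 83 58 56 55 61 57] was [91 84 90 87 88 90 87 85 88 86]
150 now [81 77 81 78 58 50 58 56 50 55] was [80 80 77 76 79 78 81 74 75 74]
152 now [73 70 74 65 51 49 53 48 47 46] was [76 73 72 72 72 73 73 69 64 68]
154 now [50 45 46 36 31 29 34 32 28 29] was [51 51 46 44 43 43 43 41 40 37]
156 now [31 33 30 28 23 27 26 23 24 27] was [30 32 31 30 32 34 34 34 29 28]
158 now [28 29 25 25 25 26 27 28 28 26] was [31 34 33 34 30 34 30 35 32 31]
160 now [30 33 29 30 27 32 28 28 24 22] was [29 31 34 31 33 35 31 35 34 30]
```

The bright fingertip now ends at row ~143, about 34 mm behind the TCP and a few mm above the tablet, with only its shadow below that. I'll continue.

>>> step_arm(series=[[0,0,0.04,0,0,0],[0,0,0.08,0,0,0],[0,0,0.08,0,0,0]])

```text
clock: 16.0
position: [0.432, -0.3146, 0.1541]
ee_rot: [-0.17, 0.623, 0.751, 0.14]
contact_force: [0.1, -0.4, -0.1]
opening: -0.005
finger_force: 0.0
```

>>> step_arm(series=[[0,0,0.03,0,0,0],[0,0,0.06,0,0,0],[0,0,0.06,0,0,0]])

```text
clock: 16.25
position: [0.4319, -0.314, 0.1528]
ee_rot: [-0.17, 0.623, 0.751, 0.14]
contact_force: [0.5, -0.7, -0.7]
opening: -0.002
finger_force: 0.0
```

>>> step_arm(series=[[0,0,0.02,0,0,0],[0,0,0.04,0,0,0],[0,0,0.04,0,0,0]])

```text
clock: 16.5
position: [0.4319, -0.3136, 0.1519]
ee_rot: [-0.17, 0.623, 0.751, 0.14]
contact_force: [0.9, -0.1, 0.3]
opening: -0.006
finger_force: 0.0
```

>>> step_arm(series=[[0,0,0.02,0,0,0],[0,0,0.04,0,0,0],[0,0,0.04,0,0,0]])

```text
clock: 16.75
position: [0.4319, -0.3136, 0.1515]
ee_rot: [-0.169, 0.623, 0.751, 0.139]
contact_force: [-0.4, -1.0, 3.2]
opening: 0.003
finger_force: 2.0
```

```bash
python3 hp.py
```

```text
16.75 TCP hinge mm [ 0.014 -0.842 95.831] F along tool z [ 0.515 -0.555 -3.325] 0.002573823817989902 ang err [-0.086  0.142 -0.048]
```

Contact. Now I'll press in 1 mm steps.

>>> step_arm(series=[[0,0,0.04,0,0,0],[0,0,0.04,0,0,0]])

```text
clock: 16.92
position: [0.432, -0.3138, 0.151]
ee_rot: [-0.169, 0.623, 0.751, 0.139]
contact_force: [0.2, -2.7, 7.9]
opening: -0.002
finger_force: 4.3
```

>>> step_arm(series=[[0,0,0.04,0,0,0],[0,0,0.04,0,0,0]])

```text
clock: 17.08
position: [0.432, -0.3137, 0.1504]
ee_rot: [-0.168, 0.623, 0.751, 0.139]
contact_force: [0.2, -2.8, 8.7]
opening: 0.002
finger_force: 5.1
```

>>> step_arm(series=[[0,0,0.04,0,0,0],[0,0,0.04,0,0,0]])

```text
clock: 17.25
position: [0.4319, -0.3134, 0.1495]
ee_rot: [-0.168, 0.623, 0.751, 0.139]
contact_force: [-0.5, -4.2, 10.1]
opening: 0.003
finger_force: 5.5
```

```bash
python3 hp.py
```

```text
17.25 TCP hinge mm [ 0.693 -0.768 93.955] F along tool z [  0.646  -1.325 -10.884] 0.0029574306744947973 ang err [-0.025  0.265 -0.047]
```

>>> step_arm(series=[[0,0,0.04,0,0,0],[0,0,0.04,0,0,0]])

```text
clock: 17.42
position: [0.4319, -0.313, 0.1486]
ee_rot: [-0.168, 0.623, 0.751, 0.139]
contact_force: [0.4, -4.2, 10.8]
opening: -0.0
finger_force: 5.6
```

>>> step_arm(series=[[0,0,0.04,0,0,0],[0,0,0.04,0,0,0]])

```text
clock: 17.58
position: [0.4318, -0.3127, 0.1478]
ee_rot: [-0.168, 0.623, 0.751, 0.139]
contact_force: [1.0, -5.1, 10.5]
opening: -0.001
finger_force: 5.7
```

>>> step_arm(series=[[0,0,0.04,0,0,0],[0,0,0.04,0,0,0]])

```text
clock: 17.75
position: [0.4317, -0.3122, 0.1468]
ee_rot: [-0.168, 0.623, 0.751, 0.139]
contact_force: [0.7, -5.0, 11.5]
opening: -0.001
finger_force: 5.7
```

```bash
python3 hp.py
```

```text
17.75 TCP hinge mm [ 0.757 -0.773 91.016] F along tool z [  0.303  -0.222 -12.566] -0.0008395559992854319 ang err [-0.022  0.274 -0.049]
```

The tablet is sliding at about 12 N. I'll continue until the force rises.

>>> step_arm(series=[[0,0,0.04,0,0,0],[0,0,0.04,0,0,0]])

```text
clock: 17.92
position: [0.4316, -0.3118, 0.1459]
ee_rot: [-0.168, 0.623, 0.751, 0.139]
contact_force: [0.9, -4.6, 11.1]
opening: 0.002
finger_force: 5.7
```

>>> step_arm(series=[[0,0,0.04,0,0,0],[0,0,0.04,0,0,0]])

```text
clock: 18.08
position: [0.4315, -0.3114, 0.145]
ee_rot: [-0.168, 0.623, 0.751, 0.139]
contact_force: [-0.6, -4.5, 9.7]
opening: -0.002
finger_force: 5.7
```

>>> step_arm(series=[[0,0,0.04,0,0,0],[0,0,0.04,0,0,0]])

```text
clock: 18.25
position: [0.4316, -0.3115, 0.1445]
ee_rot: [-0.168, 0.623, 0.751, 0.139]
contact_force: [0.4, -5.5, 13.6]
opening: 0.002
finger_force: 7.6
```

```bash
python3 hp.py
```

```text
18.25 TCP hinge mm [ 1.05  -0.761 88.575] F along tool z [  0.846  -0.624 -14.621] 0.0015003674359429676 ang err [ 0.008  0.326 -0.052]
```

>>> step_arm(series=[[0,0,0.04,0,0,0],[0,0,0.04,0,0,0],[0,0,0.04,0,0,0]])

```text
clock: 18.5
position: [0.4317, -0.312, 0.1442]
ee_rot: [-0.167, 0.624, 0.751, 0.139]
contact_force: [0.9, -8.0, 18.8]
opening: -0.004
finger_force: 10.2
```

>>> step_arm(series=[[0,0,0.03,0,0,0],[0,0,0.03,0,0,0],[0,0,0.03,0,0,0]])

```text
clock: 18.75
position: [0.4318, -0.3123, 0.1439]
ee_rot: [-0.166, 0.624, 0.751, 0.139]
contact_force: [-0.3, -9.2, 22.4]
opening: 0.003
finger_force: 12.2
```

```bash
python3 hp.py
```

```text
18.75 TCP hinge mm [ 2.061 -0.655 88.403] F along tool z [  1.289  -1.953 -24.144] 0.003476082314053924 ang err [ 0.09   0.497 -0.053]
```

It is home: the force has risen to 24 N with no further travel. I'll retract and check the settings.

>>> step_arm(series=[[0,0,-0.3,0,0,0],[0,0,-1,0,0,0],[0,0,-2,0,0,0],[0,0,-3,0,0,0],[0,0,-4.5,0,0,0],[-3.5,0,-6,0,-17,0],[-3.5,0,-6,0,-17,0],[-3.5,0,-6,0,-17,0]])

```text
clock: 19.42
position: [0.4581, -0.4541, 0.2409]
ee_rot: [-0.053, 0.637, 0.768, 0.043]
contact_force: [-0.3, 0.5, -0.4]
opening: 0.0
finger_force: 0.0
```

```bash
python3 - <<'E'
from edge2 import *
s=read_state();print(s['clock'],s['position'],s['contact_force'])
for n in('side','top','wrist'):
    c=camera(n);m='w8' if n=='wrist' else n
    cv2.imwrite(f'pics/{n}8.png',c['img'][:,:,::-1])
    if n=='wrist':json.dump({k:np.array(c[k]).tolist() for k in ['fx','fy','cx','cy','R','t']},open('w8.json','w'))
p=np.load('p2.npy')
A={n:f'pics/{n}5.png' for n in('side','top')};A['w5']='pics/w5.png'
B={n:f'pics/{n}8.png' for n in('side','top')};B['w8']='pics/wrist8.png'
fit([A,B],p,[2.3,-2,-10,-.3,25.5,-.3,25.5])
E
```

```text
19.4167 [ 0.458 -0.454  0.241] [-0.319  0.469 -0.371]
2.5 -4 [ 2.5 -3.2 -9.6 -0.4 24.1 -0.5 24.4] -1745.8
2.5 -2 [ 2.2 -2.7 -9.6  0.1 24.2 -0.4 24.8] -1748.7
2.5 0 [ 2.2 -2.  -9.3  0.  24.5 -0.5 25.2] -1749.5
2.5 2 [  3.2  -5.1 -13.2  -1.8  25.9  -1.5  26.9] -1802.2
2.5 4 [  2.5  -4.  -11.8  -0.2  23.8  -1.2  27.2] -1771.9
1.2 -4 [  2.5  -0.9 -11.2  -0.6  27.1  -1.1  29. ] -2235.5
1.2 -2 [  2.3  -0.9 -11.   -0.5  27.1  -1.1  29. ] -2235.8
1.2 0 [  3.4  -4.6 -12.5  -0.7  25.4  -1.5  27.4] -2218.7
1.2 2 [  2.4  -0.9 -11.2  -0.5  27.1  -1.2  29. ] -2236.1
1.2 4 [  2.6  -2.6 -12.2  -0.3  26.3  -0.7  27.5] -2222.8
```

```bash
python3 - <<'E'
from edge2 import *
p=np.load('p2.npy')
A={n:f'pics/{n}0.png' for n in('side','top')};A.update(w1='pics/w1.png',w2='pics/w2.png')
B={n:f'pics/{n}5.png' for n in('side','top')};B['w5']='pics/w5.png'
C={n:f'pics/{n}8.png' for n in('side','top')};C['w8']='pics/wrist8.png'
fit([A,B,C],p,[2.3,-2,-10,17,46,-.3,25.5,-.5,26])
# independent: whole-image similarity between picture 5 and 8 of the stand via optical flow
for n,(x,y,w,h) in {'side':(330,140,150,90),'top':(325,235,110,110)}.items():
    a,b=[cv2.cvtColor(cv2.imread(f'pics/{n}{k}.png')[y:y+h,x:x+w],6) for k in(5,8)]
    q=cv2.goodFeaturesToTrack(a,30,.03,6);r,st,_=cv2.calcOpticalFlowPyrLK(a,b,q,None,winSize=(15,15))
    ok=st[:,0]==1;print(n);print(np.c_[q[ok,0]+[x,y],(r-q)[ok,0]].round(1).tolist())
E
```

```text
2.5 -4 [ 2.4 -3.2 -9.1 16.9 45.1 -0.2 24.  -0.6 24.4] -3067.8
2.5 -2 [ 2.4 -3.2 -9.4 16.9 45.3 -0.  24.  -0.6 24.7] -3069.0
2.5 0 [  2.8  -3.7 -11.3  16.7  45.3  -1.4  26.3  -1.2  27.2] -3090.8
2.5 2 [  2.7  -3.9 -11.2  16.8  45.2  -1.3  26.2  -1.1  27.2] -3091.8
2.5 4 [  3.1  -4.9 -12.6  16.8  47.7  -1.5  25.8  -1.4  26.9] -3063.4
1.2 -4 [  2.2  -2.6 -10.3  16.9  45.7   0.1  24.9  -0.2  26. ] -3792.5
1.2 -2 [  2.6  -1.9 -10.5  16.6  46.1  -0.6  26.6  -1.3  27.6] -3802.5
1.2 0 [  2.4  -2.  -10.3  16.7  46.1  -0.7  26.6  -1.2  27.5] -3800.0
1.2 2 [  2.5  -2.2 -10.7  16.7  46.   -0.5  26.5  -1.3  28.2] -3805.0
1.2 4 [  2.1  -1.3 -10.5  16.6  46.5  -0.4  26.9  -1.   28.6] -3804.9
side
[[435.0, 145.0, 2.3, 3.3], [357.0, 145.0, -0.0, 0.0], [350.0, 152.0, 0.0, -0.0], [351.0, 223.0, 0.0, 0.2], [356.0, 202.0, -0.1, 0.0], [391.0, 228.0, -0.2, 0.3], [443.0, 142.0, 1.6, 3.1], [354.0, 158.0, -0.0, 0.0], [424.0, 144.0, 0.3, 1.4], [439.0, 223.0, -3.9, 0.3], [332.0, 142.0, -0.0, -0.0], [476.0, 151.0, -0.5, -0.5], [359.0, 153.0, -0.0, 0.0], [475.0, 203.0, -0.1, -0.3], [398.0, 147.0, -0.9, 4.1], [460
[... 518 characters left out ...]
259.0, -0.0, 0.0], [414.0, 242.0, -1.1, 0.3], [328.0, 248.0, -0.0, 0.0], [367.0, 278.0, -0.3, 0.1], [367.0, 333.0, -2.3, -0.5], [370.0, 327.0, -3.0, -0.8], [364.0, 252.0, 0.0, 0.0], [366.0, 270.0, -0.7, 0.3], [378.0, 318.0, -1.4, -4.6], [408.0, 245.0, -1.0, 0.2], [418.0, 322.0, -2.7, -6.4], [372.0, 274.0, -0.8, 0.3], [397.0, 253.0, -1.0, 0.6], [379.0, 335.0, -0.3, -0.1], [403.0, 251.0, -1.2, 0.5], [420.0, 306.0, -1.2, -0.2], [339.0, 313.0, 0.0, -0.1], [397.0, 246.0, 0.5, -0.1], [414.0, 284.0, -1.5, 0.0], [329.0, 258.0, -0.0, 0.0], [373.0, 261.0, -1.5, 0.3], [411.0, 299.0, -1.7, -0.6], [348.0, 310.0, 0.0, -0.0], [433.0, 273.0, 0.1, -0.0], [357.0, 274.0, -0.0, 0.0], [418.0, 257.0, -2.0, -1.2]]
```

Optical flow shows the rail corners unmoved, so the tilt is unchanged at about 26°. The tablet's features moved about 4.4 px (roughly 7 mm) down, so it is home. Turntable is at about 0. I'll hand in.

```bash
python3 -c "
from plant import *
print(job_done())"
```

```text
the job is handed in; nothing more can be done
None
```

The job is handed in, but no verdict came back. By my camera fits the ribs line up within about 1°, the screen leans back about 26° (estimates ran from 24° to 29° against the 20–30° limit), and the tablet is fully home after a peak press of about 24 N, with the arm clear.

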